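Trick candelabrum back to its stand

ROBOT

A 6-joint arm with a two-finger parallel gripper is mounted at the origin on the work surface. World frame = base frame: x ahead of the robot, y to its left, z up, the work surface at z = 0. Lengths are in m, angles in degrees, forces in N, time in s.
With the tool pointing down it reaches from about 0.25 to 0.725 m from the base axis. Payload 9.7 kg.
Tool frame: the origin (TCP) lies between the finger pads; the fingertips stand 19 mm ahead of it and the grasp point (between the pads) is the TCP; z points along the fingers, y is the line along which they close (so a half turn about z gives the same grasp; the last joint's range is limited). The gripper opens to 85 mm and grips with 20 to 120 N. Pads are 22 mm wide; open, the fingers measure 114 mm over their backs; the gripper's body (76 mm by 85 mm) begins 54 mm behind the grasp point. The pads swing forward as they close: fully open they stand 13 mm farther back than shut.
Start: joints at [-71.104, 4.979, 10.078, 95.1, 0, 90], TCP at [0.178, -0.52, 0.25] pointing down, gripper open.
Joint ranges: [-179.16, 179.16], [-48.56, 103.87], [-65.8, 70.77], [-126.05, 130.52], [-82.76, 87.17], [-180, 180]. Speed limits (degrees/s): [127.2, 127.2, 147.25, 180, 180, 180].

INTERFACE

Orientations are given as [roll, pitch, yaw] about the fixed x, y, z axes, in that order (R = Rz(yaw) Ry(pitch) Rx(roll)).
In Python, from workcell import bot gives the robot as it stands. The module is installed in compiled form; this text tells all that it offers.
- The arm moves only by the shell command python3 -m crank 'ROWS' [OPENING] [FORCE]. ROWS is JSON, a list that holds one entry, the list of rows, each a list of 6 numbers: the shift along the world's x, y, z as a fraction of full scale, then the turn, a rotation vector about the world's x, y, z as a fraction of full scale. In form: [[[x, y, z, wx, wy, wz], ...]]. A call has 1 to 20 rows; each row shifts and turns the commanded pose from where the row before left it; what a row does not reach is not made up. Full scale, the value 1, is 20 mm for a shift and 0.12 rad for a turn. A row lasts 1/12 s, in which the tool goes at most 41.7 mm and 7.16 degrees, less where a joint would pass 70% of its speed; a pose out of reach is approached as far as the arm can. A call with a number of a shift or a turn outside -1 to 1 is refused whole. A call with a gripper value outside its range is refused whole. OPENING is the opening, from 0 (shut) to 1 (fully open), set as the call begins (- or left out, the last holds). The fingers move at their own pace and stop on an object; FORCE is the grip in N (left out, the last holds). Time passes only in rows, so rows that do not move let the fingers close. It gives the time, the measured TCP pose, the force, the opening and the grip force at its end, in the units of the state.
- bot.get_obs(): the state, without advancing time (a new reading comes with each control period).
- bot.camera(name): name is "side" or "top" or "wrist"; returns the picture (480x640x3 uint8, red, green, blue); there is no depth.
- bot.camera_model(name): a dict with "vertical_fov" (degrees; the focal length in pixels is half the picture's height over the tangent of half this angle, whatever the lens; pixels are square), "cx", "cy" (the principal point, pixels), "k1" (the pictures are not rectified: a ray, as slopes to the right and down, at radius r is drawn at 1 + k1 r^2 times it, then the intrinsics apply), "R" (3x3) and "t" (3): a world point X has camera coordinates R X + t. Camera axes: x right, y down, z forward; pixel columns grow to the right and rows downward; lengths in m; the calibration is good to about 2 mm. A picture is of the moment at which its call begins: read the wrist's pose just before it. camera_model takes no time and is no camera call; for the wrist camera it gives the pose at the moment of the call.
- bot.job_done(): hands the job in; it is judged then, once.
The state is a dict: "time": time; "q": joint angles; "qd": joint speeds; "joint_efforts": joint torques, N m; "ee_pos": TCP position; "tcp_rot": TCP orientation; "wrist_force": force on the tool from outside, world axes, zero at the start; "torque": the same for the moment, N m; "opening": finger opening in m; "grasp_force": force on a finger pad.
Only numpy, scipy, OpenCV 4.12 (cv2) and the standard library are available. Lean on these libraries where they do the work, as an engineer would, in place of code of your own. Each camera call takes 0.05 s, during which the arm holds its last target. There are 200 camera calls.

TASK

Pick the butler's tray up by its centre knob, bring the teetering candelabrum up off its stop and show that the trick works by keeping it balanced upright, touching nothing, for a good five seconds with the tray well clear of the table and still away from the stand. Then, keeping it upright, carry the tray over to the wooden stand, bring the stem into the open fork, set the tray down gently, flat and square on the board, and let go, so that the fork keeps the candelabrum standing upright. Do not tip the tray steeply, and leave the handset, perfume bottle and snuff box alone.

Things in the scene. Friction and masses are not known exactly. Their poses are not given: they have to be found in the camera images.
- tray: butler's tray of bare aluminium, 390 mm along its x by 170 mm along its y, floor 10 mm thick, rim 18 mm high, 0.6 kg with knob and cloche (plus the candelabrum; balanced within 20 mm of the knob). Origin: centre of its underside, z up. A steel cloche (dome 116 mm wide, top 87 mm above the underside) is fixed at x = -125 mm. It starts flat on the table
- knob (a point): centre of the black square grip knob at the tray's centre: 28 by 28 by 40 mm (sides along the tray's x and y), this point 120 mm above the tray's underside; post 22 mm thick below it; axes as the tray's
- hinge (a point): the candelabrum's free hinge on the tray, at tray x = 160 mm, y = 0, 22 mm above the tray's underside; its axis is the tray's x. Its spring is too weak to hold the candelabrum up: it falls to either stop (time constant about 0.5 s) unless the tray is kept tilting to and fro about its x axis, or moved sideways, to balance it
- candelabrum (a joint): lean of the candelabrum relative to the tray, rad, about the tray's x axis (positive: top goes towards the tray's -y); stops at -0.25 and +0.25, it starts resting on +0.25. Return spring 0.46 N m/rad about 0, damping 0.006 N m s/rad
- stem (a point): point on the stem 140 mm above the hinge; z along the stem, x as the tray's x. Brass candelabrum with three candles: stem 16 mm thick, 309 mm tall above the hinge, arms from 172 mm up and spreading 117 mm to each side along the tray's y; 0.25 kg, centre of mass 207 mm above the hinge, moment of inertia about the hinge 0.0127 kg m2
- seat (a point): on the fixed wooden stand: point on top of its board, 20 mm above the table, where the centre of the tray's underside belongs; x runs towards the post and fork and the tray's x must point the same way. Board 400 by 190 mm, from x = -180 to +220 mm
- post (a point): top edge of the stand's wooden post, middle of its near face: 209 mm ahead of the seat, 197 mm above the table; post 80 mm wide, 28 mm thick
- fork (a point): middle of the stand's fork, where the stem belongs: 160 mm ahead of the seat, 184 mm above the table, axes as the seat's. Two level steel prongs 36 mm apart inside, 14 mm high, from the post to x = -24 mm, then flared tips to x = -52 mm, 80 mm apart. Open towards -x: the stem comes in along +x, the tray stays below
- handset: black telephone handset, about 220 mm long, lying on the table; leave alone
- perfume: green glass perfume bottle 55 by 30 by 98 mm; leave alone
- snuffbox: walnut snuff box 79 by 59 by 37 mm; leave alone

How it is judged (in metres and radians):
On the way, in this order (a step that is already met when the one before it is completed fails the run):
1. the tray is carried clear of the table, away from the stand, and the candelabrum stands upright within 0.1 rad, touching nothing, for 4 s (height (world z) of tray above 0.04 m and angle between stem's own z axis and vertical below 0.1 rad and contact force between candelabrum and anything else below 0.5 N and horizontal distance between stem and fork above 0.1 m), for 4 s.
2. the stem has come into the fork, upright (horizontal distance between stem and fork below 0.035 m and angle between stem's own z axis and vertical below 0.17 rad), for 0.2 s.
At the end, for the whole second after the job is handed in: the tray lies flat on the stand's board, within -30 to +25 mm of its place along x, 18 mm across and 0.12 rad in yaw, released and at rest, with the stem in the fork and the candelabrum within 0.18 rad of upright (its stops are at 0.25) (x of tray in the frame of seat between -0.03 and 0.025 m and y of tray in the frame of seat between -0.018 and 0.018 m and z of tray in the frame of seat between -0.006 and 0.006 m and angle between the x axis of tray and the x axis of seat, either way round below 0.12 rad and angle between tray's own z axis and vertical below 0.05 rad and angle between stem's own z axis and vertical below 0.18 rad and y of stem in the frame of fork between -0.03 and 0.03 m and linear speed of tray below 0.02 m/s and velocity of joint candelabrum between -0.1 and 0.1 rad/s); the robot touches nothing.
It fails at once if the candelabrum leans over 0.2 rad near the stand: it was let fall on the way in (horizontal distance between stem and fork below 0.12 m and angle between stem's own z axis and vertical above 0.2 rad).
It fails at once if the tray is tipped steeply (over 0.4 rad) (angle between tray's own z axis and vertical above 0.4 rad).
It fails at once if the tray is banged down on the stand (over 50 N) (contact force between tray and stand above 50 N).
It fails at once if the handset, perfume bottle or snuff box is disturbed (distance of any of handset, perfume, snuffbox from where it was at the start of the episode above 0.03 m).
It also fails if it takes over 72 s, if anything falls off the work surface, if the arm or the gripper's body presses on something with over 40 N, if the wrist force passes 120 N, or if a joint passes its speed limit or range.

## Working session

There is one attempt and no reset: what is moved stays moved. The work goes in short steps, Python scripts to look and compute and a shell command to move; the robot and the scene stay as the last step left them, time stands still between calls to the robot, and variables do not carry over. Pictures are saved under pics/ and viewed, at most 10 in all, crops included, and the job is handed in when it is done.

```bash
mkdir -p pics; ls
python3 - <<'E'
from workcell import bot
import cv2,numpy as np
o=bot.get_obs();print(o)
for n in ["side","top"]:
    im=bot.camera(n);cv2.imwrite(f"pics/{n}0.png",im[:,:,::-1])
    m=bot.camera_model(n);print(n,m)
E
```

```text
pics
{'time': 0.0, 'q': array([-7.11044937e+01,  5.01074713e+00,  1.00334217e+01,  9.50999948e+01,
       -9.03829336e-04,  9.00005891e+01]), 'qd': array([ 0.02106109,  0.00176522,  0.04507638,  0.00247244,  0.02113148,
       -0.03459601]), 'joint_efforts': array([ 1.40162065e-04, -5.20394683e+01,  4.64800787e+01,  1.64504122e-02,
        2.79044990e-06,  9.65467599e-07]), 'ee_pos': array([ 0.17804058, -0.52016005,  0.2495772 ]), 'tcp_rot': array([-1.79922680e+02,  9.04623549e-04,  1.88949184e+01]), 'wrist_force': array([ 0.23420916, -0.25127289,  0.29632226]), 'torque': array([ 0.02150925, -0.03090995, -0.0237253 ]), 'grasp_force': 0.0, 'opening': 0.08576906866359264}
side {'vertical_fov': 50.75572170392451, 'cx': 331.0327991766343, 'cy': 238.9584836882966, 'k1': -0.05262249356054687, 'R': array([[-0.9002181 , -0.43498768, -0.01982675],
       [-0.29831573,  0.64926073, -0.69962006],
       [ 0.31719883, -0.62389601, -0.71423993]]), 't': array([0.53459071, 0.26569186, 1.00750285])}
top {'vertical_fov': 43.23257819485671, 'cx': 313.49324658793796, 'cy': 246.76648538534477, 'k1': -0.12223234054636745, 'R': array([[-0.01582323, -0.99985505,  0.00628574],
       [-0.97951719,  0.01423866, -0.20085649],
       [ 0.20073787, -0.00933519, -0.97960051]]), 't': array([-0.01451187,  0.62301352,  1.36246708])}
```

View pics/side0.png

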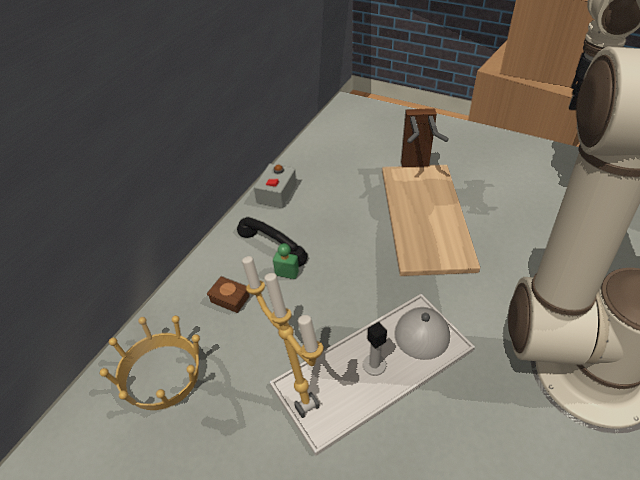

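View pics/top0.png

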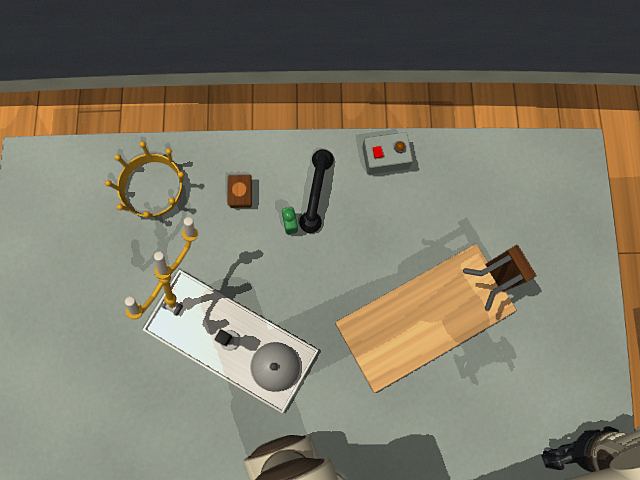

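Side view: the tray is front and centre with its knob at about (377,332) and candelabrum base at (305,403), and the stand is at upper right with its fork at (425,128). Top view: knob (225,338), cloche (274,367), hinge (172,308), board corners (336,323), (475,243), (516,310) and (376,392), and post (510,268).

```bash
cat > h.py <<'E'
import numpy as np,cv2
from workcell import bot
def und(m,px):
    f=240/np.tan(np.radians(m['vertical_fov']/2)); d=(np.atleast_2d(px).astype(float)-[m['cx'],m['cy']])/f
    u=d.copy()
    for _ in range(20): u=d/(1+m['k1']*(u**2).sum(1,keepdims=True))
    return u
def rays(m,px):
    u=und(m,px); R=np.array(m['R']); return -R.T@m['t'], np.c_[u,np.ones(len(u))]@R
def onz(m,px,z):
    c,d=rays(m,px); return c+d*((z-c[2])/d[:,2])[:,None]
def onplane(m,px,p,n):
    c,d=rays(m,px); return c+d*(((p-c)@n)/(d@n))[:,None]
def proj(m,X):
    X=np.atleast_2d(X)@np.array(m['R']).T+m['t']; u=X[:,:2]/X[:,2:]; u=u*(1+m['k1']*(u**2).sum(1,keepdims=True))
    return u*240/np.tan(np.radians(m['vertical_fov']/2))+[m['cx'],m['cy']]
def big(mask):
    c=max(cv2.findContours(mask,cv2.RETR_EXTERNAL,cv2.CHAIN_APPROX_NONE)[0],key=cv2.contourArea); return c
E
python3 - <<'E'
from h import *
m=bot.camera_model('top');ms=bot.camera_model('side')
im=cv2.imread('pics/top0.png'); hs=cv2.cvtColor(im,cv2.COLOR_BGR2HSV)
print('cams',rays(m,[[0,0]])[0],rays(ms,[[0,0]])[0])
for p in [(350,330),(215,310),(200,340),(190,240),(135,308),(160,265),(170,290),(250,300),(100,300)]: print(p,hs[p[1],p[0]])
# rough from hand-read corners
for nm,pts,z in [('tray',[(180,270),(320,350),(285,412),(143,328)],.018),('board',[(336,323),(475,243),(516,310),(376,392)],.02)]:
    P=onz(m,pts,z)[:,:2].astype(np.float32); print(nm,cv2.minAreaRect(P), P.mean(0))
for nm,px,z in [('knob',(226,337),.14),('hinge',(172,308),.022),('clochetop',(275,366),.087),('perf',(289,221),.09),('hs',(310,222),.03),('hs2',(322,158),.03),('snuff',(240,190),.037)]: print(nm,onz(m,[px],z)[0])
s=cv2.imread('pics/side0.png')
a=cv2.resize(im[200:350,100:300],None,fx=3,fy=3,interpolation=cv2.INTER_CUBIC)[:450,:400]
b=cv2.resize(s[245:425,220:353],None,fx=2.5,fy=2.5,interpolation=cv2.INTER_CUBIC)
o=np.zeros((450,800,3),np.uint8);o[:,:400]=a;o[:b.shape[0],410:410+b.shape[1]]=b;cv2.imwrite('pics/crop.png',o)
E
```

```text
cams [ 0.33652408 -0.01066175  1.45990097] [0.24092956 0.68861409 0.91608131]
(350, 330) [ 16 133 207]
(215, 310) [ 22  21 223]
(200, 340) [ 60  11 235]
(190, 240) [ 20 215 205]
(135, 308) [18 34 97]
(160, 265) [ 24  32 118]
(170, 290) [ 20 230  80]
(250, 300) [ 41  22 129]
(100, 300) [ 46  24 157]
tray ((0.41164013743400574, 0.17512913048267365), (0.39235490560531616, 0.16493797302246094), 59.59244155883789) [0.4109752  0.17452708]
board ((0.45792895555496216, -0.2928476333618164), (0.18971656262874603, 0.39451855421066284), 28.43114471435547) [ 0.4583879  -0.29305354]
knob [0.41008795 0.16958313 0.14      ]
hinge [0.48673961 0.31608711 0.022     ]
clochetop [0.34715102 0.06657095 0.087     ]
perf [0.67933771 0.03236873 0.09      ]
hs [ 0.69110795 -0.0167698   0.03      ]
hs2 [ 0.8549877  -0.04905596  0.03      ]
snuff [0.77270238 0.15361146 0.037     ]
```

View pics/crop.png

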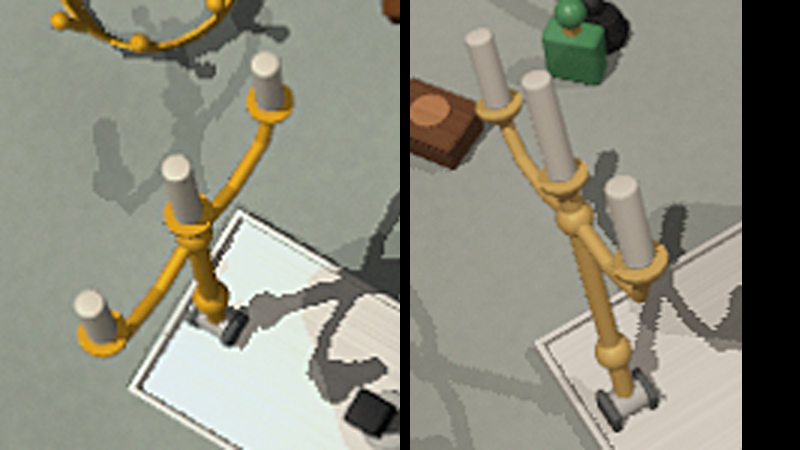

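The crop shows the candelabrum clearly: saturated brass arms and cups, pale candles, and a lean away from the robot. Moving towards the knob while refining the poses.

```bash
R='x'; python3 -m crank '[[[0.32,0.96,0,0,0,0.16],[0.32,0.96,0,0,0,0.16],[0.32,0.96,0,0,0,0.16],[0.32,0.96,0,0,0,0.16],[0.32,0.96,0,0,0,0.16],[0.32,0.96,0,0,0,0.16],[0.32,0.96,0,0,0,0.16],[0.32,0.96,0,0,0,0.16],[0.32,0.96,0,0,0,0.16],[0.32,0.96,0,0,0,0.16],[0.32,0.96,0,0,0,0.16],[0.32,0.96,0,0,0,0.16],[0.32,0.96,0,0,0,0.16],[0.32,0.96,0,0,0,0.16],[0.32,0.96,0,0,0,0.16],[0.32,0.96,0,0,0,0.16],[0.32,0.96,0,0,0,0.16],[0.32,0.96,0,0,0,0.16]]]' 1 100
python3 - <<'E'
from h import *
print(bot.get_obs()['q'])
m=bot.camera_model('top');ms=bot.camera_model('side')
im=cv2.imread('pics/top0.png'); hs=cv2.cvtColor(im,cv2.COLOR_BGR2HSV)
si=cv2.imread('pics/side0.png'); hss=cv2.cvtColor(si,cv2.COLOR_BGR2HSV)
def rect(mask,z):
    P=onz(m,cv2.convexHull(big(mask))[:,0],z)[:,:2].astype(np.float32); return cv2.minAreaRect(P)
w=cv2.inRange(hs,(10,90,150),(20,180,255)); w[:200]=0; w[:,:330]=0;w[:,520:]=0; w[400:]=0
print('board',rect(w,.02))
w=np.where((hs[:,:,2]>185)&(hs[:,:,1]<40),255,0).astype(np.uint8); w[:265]=0; w[420:]=0;w[:,330:]=0
print('tray',rect(w,.018))
def cen(mask): 
    M=cv2.moments(big(mask)); return M['m10']/M['m00'],M['m01']/M['m00'],M['m00']
k=np.zeros_like(w);k[320:355,205:245]=cv2.inRange(hs,(0,0,0),(180,255,45))[320:355,205:245]
a=cen(k);print('knob top',a)
k=np.zeros_like(w);k[310:360,360:395]=cv2.inRange(hss,(0,0,0),(180,255,45))[310:360,360:395]
b=cen(k);print('knob side',b)
c1,d1=rays(m,[a[:2]]);c2,d2=rays(ms,[b[:2]])
A=np.c_[d1[0],-d2[0]];s=np.linalg.lstsq(A,c2-c1,rcond=None)[0];print(c1+d1[0]*s[0],c2+d2[0]*s[1])
# brass pixels
t=cv2.inRange(hs,(14,150,60),(28,255,255)); t[:215]=0;t[330:]=0;t[:,:110]=0;t[:,220:]=0
n,l,st,ce=cv2.connectedComponentsWithStats(t);print(st,ce)
t=cv2.inRange(hss,(12,120,60),(28,255,255));n,l,st,ce=cv2.connectedComponentsWithStats(t)
print([ (s.tolist(),c.round(1).tolist()) for s,c in zip(st,ce) if s[4]>100])
E
```

```text
time: 1.6
ee_pos: [0.2933, -0.1738, 0.2501]
tcp_rot: [-180.0, 0.0, 38.7]
wrist_force: [0.6, 0.1, -0.8]
opening: 0.0853
grasp_force: 0.0
[-3.06426631e+01 -2.33106860e+01 -1.45643937e+01  9.87623918e+01
  6.20461864e-04  1.10616238e+02]
board ((0.4591171443462372, -0.2913958728313446), (0.1886819303035736, 0.3985883593559265), 27.938119888305664)
tray ((0.41039925813674927, 0.1791161447763443), (0.38773155212402344, 0.16794542968273163), 59.49155807495117)
knob top (226.34677419354838, 337.28225806451616, 62.0)
knob side (376.7388211382114, 334.7235772357723, 328.0)
[0.41132247 0.17337961 0.1064952 ] [0.41174314 0.17346443 0.10652998]
[[     0      0    640    480 306337]
 [   139    215     19      3     31]
 [   126    229     71     90    832]] [[319.93701055 239.39058945]
 [147.93548387 215.41935484]
 [164.98798077 280.68149038]]
[([0, 0, 640, 480, 289943], [312.2, 245.0]), ([350, 0, 244, 147, 12412], [529.2, 72.5]), ([209, 277, 36, 33, 444], [227.2, 292.0]), ([245, 281, 78, 123, 1533], [289.3, 343.5]), ([100, 316, 100, 94, 2487], [153.6, 363.6])]
```

```bash
python3 -m crank '[[[0.327,0.966,0,0,0,1],[0.327,0.966,0,0,0,1],[0.327,0.966,0,0,0,1],[0.327,0.966,0,0,0,1],[0.327,0.966,0,0,0,1],[0.327,0.966,0,0,0,1],[0.327,0.966,0,0,0,1],[0.327,0.966,0,0,0,1],[0.327,0.966,0,0,0,1],[0.327,0.966,0,0,0,1],[0.327,0.966,0,0,0,1],[0.327,0.966,0,0,0,1],[0.327,0.966,0,0,0,1],[0.327,0.966,0,0,0,1],[0.327,0.966,0,0,0,1],[0.327,0.966,0,0,0,1],[0.327,0.966,0,0,0,1],[0.327,0.966,0,0,0,1]]]'
python3 -m crank '[[[0,0,0,0,0,1],[0,0,0,0,0,1],[0,0,0,0,0,1],[0,0,0,0,0,1],[0,0,0,0,0,1],[0,0,0,0,0,1],[0,0,0,0,0,1],[0,0,0,0,0,1],[0,0,-0.5,0,0,1],[0,0,-0.5,0,0,1],[0,0,-0.5,0,0,1],[0,0,-0.5,0,0,0.2],[0,0,-0.5,0,0,0],[0,0,0,0,0,0]]]'
python3 - <<'E'
from h import *
o=bot.get_obs();print(o['ee_pos'],o['tcp_rot'],o['q'])
m=bot.camera_model('wrist');im=bot.camera('wrist')
cv2.imwrite('pics/w1.png',im[:,:,::-1])
K=np.array([.411,.174,.140]);c,s=np.cos(np.radians(59.5)),np.sin(np.radians(59.5))
print(proj(m,[K+np.array([c*a-s*b,s*a+c*b,0]) for a in(-.014,.014) for b in (-.014,.014)]).round(1).tolist())
E
```

```text
time: 3.1
ee_pos: [0.4111, 0.174, 0.25]
tcp_rot: [-180.0, -0.0, 162.8]
wrist_force: [0.5, -0.5, 0.8]
opening: 0.0852
grasp_force: 0.0
time: 4.27
ee_pos: [0.4104, 0.1727, 0.1981]
tcp_rot: [179.9, -0.1, -120.7]
wrist_force: [-0.3, -0.3, -0.4]
opening: 0.0853
grasp_force: 0.0
[0.41036353 0.17271439 0.19809321] [ 1.79903333e+02 -1.31198708e-01 -1.20744455e+02] [ 2.28254024e+01 -9.93869382e+00 -1.01047783e+01  8.99968806e+01
 -1.34530639e-04 -3.64300321e+01]
[[288.2, 256.5], [340.8, 256.3], [289.6, 304.2], [340.0, 304.0]]
```

View pics/w1.png

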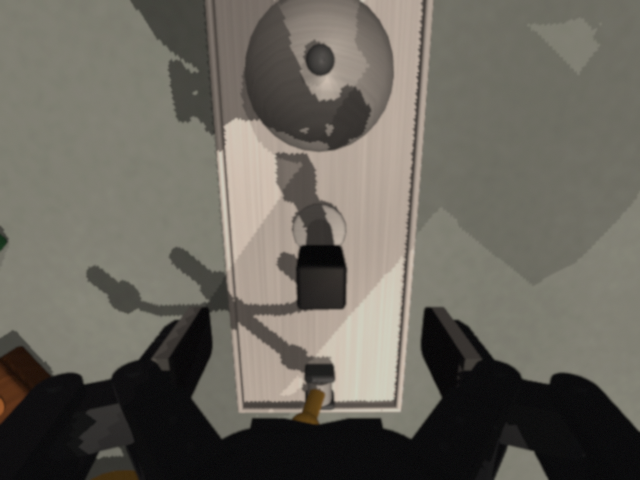

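Wrist view: the knob's top face is at about (297–347, 270–308), some 4 mm off in tray +y and 2 mm off in tray +x. The yaw is aligned. Correcting, descending and gripping.

```bash
python3 -m crank '[[[-0.05,0.09,0,0,0,0],[-0.05,0.09,-0.4,0,0,0],[0,0,-0.5,0,0,0],[0,0,-0.5,0,0,0],[0,0,-0.5,0,0,0],[0,0,-0.5,0,0,0],[0,0,-0.5,0,0,0],[0,0,-0.5,0,0,0],[0,0,-0.4,0,0,0],[0,0,0,0,0,0]]]'
python3 -m crank '[[[0,0,0,0,0,0],[0,0,0,0,0,0],[0,0,0,0,0,0],[0,0,0,0,0,0],[0,0,0,0,0,0],[0,0,0,0,0,0],[0,0,0,0,0,0],[0,0,0,0,0,0]]]' 0 100
cat > meas.py <<'E'
from h import *
ZB=.120
from scipy.spatial.transform import Rotation as Ro
def tray(o):
    R=Ro.from_euler('xyz',o['tcp_rot'],degrees=True).as_matrix()@np.diag([1,-1,-1.]) # tool->z up, x kept
    R=R@np.diag([-1,-1,1.])  # tray x opposite tool x
    return R,np.array(o['ee_pos'])
def lean(name,o,G,ret=False,im=None):
    """absolute lean from brass blob centroid: ray onto plane perpendicular to... returns (alpha_est, info). G: grip offset (x along tray, z of TCP above underside)"""
    R,p=tray(o); m=bot.camera_model(name)
    if im is None: im=bot.camera(name)
    hs=cv2.cvtColor(im,cv2.COLOR_RGB2HSV)
    b=cv2.inRange(hs,(13,130,60),(28,255,255))
    H=p+R@np.array([.16-G[0],0,.022-G[1]]); yaw=np.arctan2(R[1,0],R[0,0]); yv=np.array([-np.sin(yaw),np.cos(yaw),0]);xv=np.array([np.cos(yaw),np.sin(yaw),0])
    # region of interest: hull of the reachable candelabrum envelope
    pts=[H+xv*dx+yv*dy+np.array([0,0,z]) for dx in(-.03,.03) for dy,z in((-.03,.015),(.03,.015),(-.2,.16),(.2,.16),(-.2,.25),(.2,.25))]
    roi=np.zeros(b.shape,np.uint8); cv2.fillConvexPoly(roi,cv2.convexHull(proj(m,pts).astype(np.int32)),255)
    b&=roi
    n,l,st,ce=cv2.connectedComponentsWithStats(b)
    keep=np.isin(l,[i for i in range(1,n) if st[i,4]>=40])
    ys,xs=np.nonzero(keep); N=len(xs)
    if N<100: return np.nan,N
    px=[[xs.mean(),ys.mean()]]
    h=HE[name]
    # ray against horizontal plane at hinge+h (top) or hinge plane perpendicular to xv (side)
    if name=='top': X=onz(m,px,H[2]+h)[0]; a=np.arcsin(np.clip(-(X-H)@yv/h,-1,1))
    else:
        X=onplane(m,px,H,xv)[0]; a=np.arctan2(-(X-H)@yv,X[2]-H[2])
    return a,N,((X-H)@xv).round(4),((X-H)@yv).round(4),(X-H)[2].round(4)
HE={'top':.165,'side':0}
E
python3 - <<'E'
from meas import *
o=bot.get_obs();print(o['ee_pos'],o['tcp_rot'])
G=(0,o['ee_pos'][2])
it=bot.camera('top');isd=bot.camera('side')
for h in (.15,.165,.18,.19): HE['top']=h;print(h,lean('top',o,G,im=it))
print(lean('side',o,G,im=isd))
cv2.imwrite('pics/t2.png',it[:,:,::-1]);cv2.imwrite('pics/s2.png',isd[:,:,::-1])
E
```

```text
time: 5.15
ee_pos: [0.4083, 0.1763, 0.1223]
tcp_rot: [179.9, -0.1, -120.5]
wrist_force: [-0.7, -0.2, 0.5]
opening: 0.0858
grasp_force: 0.0
time: 5.82
ee_pos: [0.4095, 0.1767, 0.125]
tcp_rot: [-179.9, 0.1, -120.5]
wrist_force: [1.8, -1.2, 5.6]
opening: 0.0273
grasp_force: 100.4
[0.40947535 0.17667183 0.12497565] [-1.79940421e+02  5.62294117e-02 -1.20540803e+02]
0.15 (np.float64(0.3309230852916133), 736, np.float64(0.0107), np.float64(-0.0487), np.float64(0.15))
0.165 (np.float64(0.2986338907148271), 736, np.float64(0.0064), np.float64(-0.0485), np.float64(0.165))
0.18 (np.float64(0.27197088081749754), 736, np.float64(0.0021), np.float64(-0.0484), np.float64(0.18))
0.19 (np.float64(0.256625849528977), 736, np.float64(-0.0007), np.float64(-0.0482), np.float64(0.19))
(np.float64(0.2990976129273762), 1473, np.float64(0.0), np.float64(-0.0438), np.float64(0.1421))
```

View pics/l3.png

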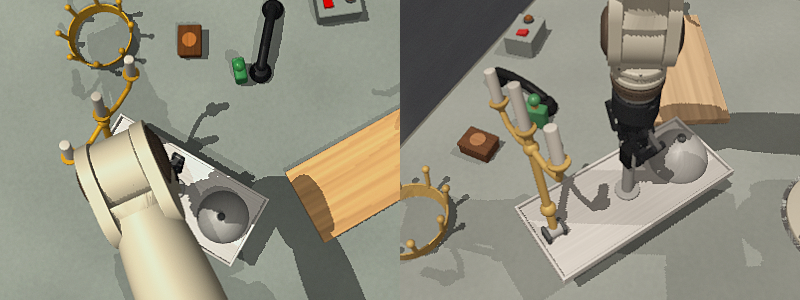

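The left view is the top crop and the right is the side crop. The tray is lifted cleanly, with the candelabrum on its stop. In the top view the crown, near (100,35), intrudes on my brass mask. I'll carry it, still on the stop, to an uncluttered spot away from the stand with the yaw already lined up, and erect it there.

```bash
rm -f st.json; python3 -m crank '[[[0.02,-0.11,0,0,0,-0.2],[0.04,-0.22,0,0,0,-0.4],[0.06,-0.334,0,0,0,-0.6],[0.06,-0.334,0,0,0,-0.6],[0.06,-0.334,0,0,0,-0.6],[0.06,-0.334,0,0,0,-0.6],[0.06,-0.334,0,0,0,-0.6],[0.06,-0.334,0,0,0,-0.6],[0.06,-0.334,0,0,0,-0.6],[0.06,-0.334,0,0,0,-0.6],[0.06,-0.334,0,0,0,-0.6],[0.06,-0.334,0,0,0,-0.6],[0.06,-0.334,0,0,0,-0.6],[0.06,-0.334,0,0,0,-0.6],[0.06,-0.334,0,0,0,-0.6],[0.06,-0.334,0,0,0,-0.6],[0.06,-0.334,0,0,0,-0.6],[0.06,-0.334,0,0,0,-0.6],[0.06,-0.334,0,0,0,-0.6],[0.06,-0.334,0,0,0,-0.6]]]'
python3 -m crank '[[[0.06,-0.334,0,0,0,-0.6],[0.06,-0.334,0,0,0,-0.6],[0.06,-0.334,0,0,0,-0.6],[0.06,-0.334,0,0,0,-0.6],[0.06,-0.334,0,0,0,-0.6],[0.06,-0.334,0,0,0,-0.6],[0.06,-0.334,0,0,0,-0.6],[0.06,-0.334,0,0,0,-0.6],[0.06,-0.334,0,0,0,-0.6],[0.05,-0.28,0,0,0,-0.5],[0.03,-0.17,0,0,0,-0.3],[0.01,-0.06,0,0,0,-0.1],[0,0,0,0,0,0],[0,0,0,0,0,0],[0,0,0,0,0,0],[0,0,0,0,0,0],[0,0,0,0,0,0],[0,0,0,0,0,0]]]'
python3 - <<'E'
from h import *
o=bot.get_obs();print(o['time'],o['ee_pos'],o['tcp_rot'],o['q'][5])
t=bot.camera('top');s=bot.camera('side')
cv2.imwrite('pics/t4.png',t[:,:,::-1]);cv2.imwrite('pics/s4.png',s[:,:,::-1])
cv2.imwrite('pics/v4.png',np.hstack([t[150:450,200:600],s[50:350,200:600]])[:,:,::-1])
E
```

```text
time: 9.0
ee_pos: [0.4318, 0.0492, 0.2181]
tcp_rot: [-180.0, -0.0, 160.8]
wrist_force: [-0.4, -0.1, -8.9]
opening: 0.0269
grasp_force: 99.8
time: 10.5
ee_pos: [0.4444, -0.0204, 0.2183]
tcp_rot: [180.0, -0.0, 117.8]
wrist_force: [0.1, 0.3, -8.4]
opening: 0.0265
grasp_force: 99.8
10.5 [ 0.44441236 -0.02040008  0.21830366] [ 1.79998906e+02 -6.46064677e-04  1.17794014e+02] 59.57708998881342
```

View pics/v4.png

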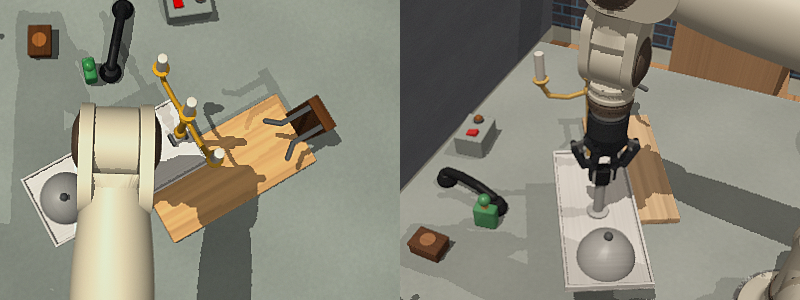

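Left (top): the candelabrum is fully visible, cups at about (162,66), (185,125) and (213,160), with its lower arm over the board. Right (side): only the outer arm is visible, so the top camera will be the main sensor. Retuning the mask there against the known 0.25 lean.

Run:
```python
from meas import *
o=bot.get_obs(); t=cv2.imread('pics/t4.png')[:,:,::-1].copy()
hs=cv2.cvtColor(t,cv2.COLOR_RGB2HSV);m=bot.camera_model('top')
R,p=tray(o);H=p+R@np.array([.16,0,.022-.1235]);print('H',H,'yaw',np.degrees(np.arctan2(R[1,0],R[0,0])))
w=hs[150+85:150+170,200+225:200+300].reshape(-1,3); print('board sat pct',np.percentile(w[:,1],[5,50,95,99]))
for smin in(150,165,180,200):
    b=cv2.inRange(hs,(13,smin,50),(28,255,255)); b[:200]=0;b[330:]=0;b[:,:340]=0;b[:,440:]=0
    n,l,st,ce=cv2.connectedComponentsWithStats(b); print(smin,[s.tolist() for s in st[1:] if s[4]>15])
    ys,xs=np.nonzero(b)
    for h in(.17,.19):
        Q=onz(m,np.c_[xs,ys],H[2]+h)-H; xx=Q@R[:,0];yy=Q@R[:,1]
        g=abs(xx)<.05;yy=yy[g];xx=xx[g]
        print(h,len(yy),'pct y',np.percentile(yy,[0.5,2,50,98,99.5]).round(4),'mean',yy.mean().round(4),xx.mean().round(4),'mid',((np.percentile(yy,1)+np.percentile(yy,99))/2).round(4))
```

```text
H [ 0.51902285 -0.16202277  0.11679379] yaw -62.219084220585906
board sat pct [ 18. 129. 139. 202.]
150 [[352, 212, 73, 106, 878]]
0.17 887 pct y [-0.1009 -0.0982  0.0028  0.1295  0.1364] mean 0.0101 0.0043 mid 0.017
0.19 886 pct y [-0.1008 -0.0981  0.0013  0.1258  0.1325] mean 0.0085 0.0005 mid 0.0152
165 [[352, 212, 72, 106, 859]]
0.17 859 pct y [-0.101  -0.0983  0.003   0.1291  0.1362] mean 0.0109 0.0042 mid 0.0169
0.19 859 pct y [-0.1008 -0.0982  0.0014  0.1254  0.1324] mean 0.0091 0.0004 mid 0.0151
180 [[353, 212, 71, 106, 820]]
0.17 820 pct y [-0.1007 -0.0983  0.0037  0.129   0.1364] mean 0.0124 0.004 mid 0.017
0.19 820 pct y [-0.1006 -0.0982  0.0021  0.1252  0.1325] mean 0.0106 0.0002 mid 0.0152
200 [[353, 212, 71, 106, 738]]
0.17 738 pct y [-0.1004 -0.098   0.0042  0.1287  0.1355] mean 0.0127 0.0041 mid 0.017
0.19 738 pct y [-0.1002 -0.0978  0.0026  0.1249  0.1317] mean 0.011 0.0003 mid 0.0151
```

```bash
python3 - <<'E'
s=open('meas.py').read()
s=s.replace("(13,130,60)","(13,165 if name=='top' else 130,50)")
open('meas.py','w').write(s)
E
python3 - <<'E'
from meas import *
for i in range(3):
    o=bot.get_obs();print(o['time'],lean('top',o,(0,.1235)))
E
```

```text
10.6 (np.float64(-0.0421020076612085), 852, np.float64(0.001), np.float64(0.0079), np.float64(0.187))
10.65 (np.float64(-0.030987885558883075), 849, np.float64(0.0011), np.float64(0.0058), np.float64(0.187))
10.7 (np.float64(-0.024764732100379893), 852, np.float64(0.0012), np.float64(0.0046), np.float64(0.187))
```

It's mid-swing and almost upright (lean about −0.03, moving at +0.17 rad/s), so I'm catching it now.

```bash
python3 - <<'E'
import json,numpy as np
json.dump(dict(x=[-.027,.16,0,0],P=np.diag([4e-4,1e-2,1e-10,.04]).tolist(),rate=[],imp=[0]),open('st.json','w'))
E
CAMS=top,top python3 ctl.py 6 0 0 0 0
```

```text
t 10.85 pos [ 0.4444 -0.0205  0.2183] rot [180.   -0.  117.8] pred -0.027 meas [('t', -0.0373, 851), ('t', -0.0315, 848)] x [-0.0246  0.1216 -0.     -0.0021] Fz [-0.  -0.1 -8.1]
alpha plan [-0.016 -0.006 -0.003] end [-0.002  0.014 -0.    -0.002] max|a| 0.016 phi max 0.011
[[[0.048,0.026,0,-0.042,0.08,0.0],[-0.005,-0.003,0,0.005,-0.009,0.0],[-0.022,-0.011,0,0.019,-0.035,0.0],[-0.016,-0.009,0,0.014,-0.027,0.0],[-0.005,-0.003,0,0.005,-0.009,0.0],[0,0,0,0,0,0.0]]]
```

```bash
python3 -m crank '[[[0.048,0.026,0,-0.042,0.08,0],[-0.005,-0.003,0,0.005,-0.009,0],[-0.022,-0.011,0,0.019,-0.035,0],[-0.016,-0.009,0,0.014,-0.027,0],[-0.005,-0.003,0,0.005,-0.009,0],[0,0,0,0,0,0]]]' >/dev/null; CAMS=top,top python3 ctl.py 6 0 0 0 0
```

```text
t 11.45 pos [ 0.4443 -0.0206  0.2184] rot [180.    0.  117.8] pred -0.0019 meas [('t', -0.0586, 841), ('t', -0.0595, 853)] x [-0.0685 -0.1398 -0.     -0.0609] Fz [ 0.4 -0.6 -8. ]
alpha plan [-0.079 -0.077 -0.047] end [-0.034  0.139 -0.006 -0.061] max|a| 0.083 phi max 0.06
[[[-0.135,-0.071,0,0.116,-0.221,0.0],[-0.135,-0.071,0,0.116,-0.221,0.0],[0.065,0.034,0,-0.056,0.106,0.0],[0.124,0.065,0,-0.107,0.204,0.0],[0.081,0.043,0,-0.07,0.133,0.0],[0.027,0.014,0,-0.023,0.044,0.0]]]
```

```bash
python3 -m crank '[[[-0.135,-0.071,0,0.116,-0.221,0],[-0.135,-0.071,0,0.116,-0.221,0],[0.065,0.034,0,-0.056,0.106,0],[0.124,0.065,0,-0.107,0.204,0],[0.081,0.043,0,-0.07,0.133,0],[0.027,0.014,0,-0.023,0.044,0]]]' >/dev/null; CAMS=top,top,top python3 ctl.py 6 0 0 0 0
```

```text
t 12.1 pos [ 0.4455 -0.02    0.218 ] rot [-179.5   -0.   117.8] pred -0.0341 meas [('t', -0.0189, 845), ('t', -0.0096, 841), ('t', -0.0069, 844)] x [ 0.0021  0.1221 -0.006  -0.0299] Fz [-0.2 -0.2 -8.3]
alpha plan [0.01  0.011 0.007] end [ 0.006 -0.007  0.004 -0.03 ] max|a| 0.013 phi max 0.025
[[[0.086,0.045,0,-0.075,0.142,0.0],[-0.038,-0.02,0,0.033,-0.062,0.0],[-0.048,-0.026,0,0.042,-0.08,0.0],[-0.032,-0.017,0,0.028,-0.053,0.0],[-0.011,-0.006,0,0.009,-0.018,0.0],[0,0,0,0,0,0.0]]]
```

```bash
python3 -m crank '[[[0.086,0.045,0,-0.075,0.142,0],[-0.038,-0.02,0,0.033,-0.062,0],[-0.048,-0.026,0,0.042,-0.08,0],[-0.032,-0.017,0,0.028,-0.053,0],[-0.011,-0.006,0,0.009,-0.018,0],[0,0,0,0,0,0]]]' >/dev/null; CAMS=top,top,top python3 ctl.py 7 0 0 0 0
```

```text
t 12.75 pos [ 0.4438 -0.021   0.2185] rot [179.8   0.  117.7] pred 0.0062 meas [('t', -0.0099, 851), ('t', -0.013, 850), ('t', -0.0142, 838)] x [-0.0168 -0.0431  0.0036 -0.0576] Fz [ 0.6  1.2 -7.6]
alpha plan [-0.019 -0.015 -0.008 -0.003] end [-0.003  0.023  0.001 -0.058] max|a| 0.019 phi max 0.02
[[[-0.075,-0.04,0,0.065,-0.124,0.0],[0.027,0.014,0,-0.023,0.044,0.0],[0.038,0.02,0,-0.033,0.062,0.0],[0.022,0.011,0,-0.019,0.035,0.0],[0.005,0.003,0,-0.005,0.009,0.0],[0,0,0,0,0,0.0],[-0.005,-0.003,0,0.005,-0.009,0.0]]]
```

Balanced to within 0.02 rad. Next I'll hold, with longer batches.

```bash
python3 -m crank '[[[-0.075,-0.04,0,0.065,-0.124,0],[0.027,0.014,0,-0.023,0.044,0],[0.038,0.02,0,-0.033,0.062,0],[0.022,0.011,0,-0.019,0.035,0],[0.005,0.003,0,-0.005,0.009,0],[0,0,0,0,0,0],[-0.005,-0.003,0,0.005,-0.009,0]]]' >/dev/null; CAMS=top,top,top python3 ctl.py 9 0 0 0 0
```

```text
t 13.48 pos [ 0.4445 -0.0206  0.2182] rot [179.9  -0.  117.8] pred -0.0031 meas [('t', 0.0161, 842), ('t', 0.022, 833), ('t', 0.0263, 835)] x [ 0.0298  0.0876  0.0012 -0.0268] Fz [-0.9  0.2 -8.3]
alpha plan [0.036 0.031 0.018 0.012 0.009] end [ 0.009 -0.008  0.001 -0.027] max|a| 0.036 phi max 0.029
[[[0.135,0.071,0,-0.117,0.221,0.0],[-0.011,-0.006,0,0.009,-0.018,0.0],[-0.07,-0.037,0,0.061,-0.115,0.0],[-0.048,-0.026,0,0.042,-0.08,0.0],[-0.022,-0.011,0,0.019,-0.035,0.0],[0,0,0,0,0,0.0],[0.005,0.003,0,-0.005,0.009,0.0],[0.005,0.003,0,-0.005,0.009,0.0],[0.005,0.003,0,-0.005,0.009,0.0]]]
```

```bash
python3 -m crank '[[[0.135,0.071,0,-0.117,0.221,0],[-0.011,-0.006,0,0.009,-0.018,0],[-0.07,-0.037,0,0.061,-0.115,0],[-0.048,-0.026,0,0.042,-0.08,0],[-0.022,-0.011,0,0.019,-0.035,0],[0,0,0,0,0,0],[0.005,0.003,0,-0.005,0.009,0],[0.005,0.003,0,-0.005,0.009,0],[0.005,0.003,0,-0.005,0.009,0]]]' >/dev/null; CAMS=top,top,top python3 ctl.py 9 0 0 0 0
```

```text
t 14.38 pos [ 0.4444 -0.0207  0.2183] rot [179.9   0.  117.8] pred 0.0091 meas [('t', 0.0077, 845), ('t', 0.0069, 842), ('t', 0.0067, 842)] x [ 0.0064 -0.0052  0.0012 -0.0283] Fz [ 0.1 -0.7 -8.2]
alpha plan [0.006 0.005 0.005 0.006 0.01 ] end [ 0.01   0.03   0.002 -0.028] max|a| 0.01 phi max 0.002
[[[0.011,0.006,0,-0.009,0.018,0.0],[-0.005,-0.003,0,0.005,-0.009,0.0],[-0.005,-0.003,0,0.005,-0.009,0.0],[-0.005,-0.003,0,0.005,-0.009,0.0],[0,0,0,0,0,0.0],[0,0,0,0,0,0.0],[0,0,0,0,0,0.0],[0,0,0,0,0,0.0],[0,0,0,0,0,0.0]]]
```

```bash
python3 -m crank '[[[0.011,0.006,0,-0.009,0.018,0],[-0.005,-0.003,0,0.005,-0.009,0],[-0.005,-0.003,0,0.005,-0.009,0],[-0.005,-0.003,0,0.005,-0.009,0],[0,0,0,0,0,0],[0,0,0,0,0,0],[0,0,0,0,0,0],[0,0,0,0,0,0],[0,0,0,0,0,0]]]' >/dev/null; CAMS=top,top,top python3 ctl.py 10 0 0 0 0
```

```text
t 15.28 pos [ 0.4443 -0.0207  0.2183] rot [179.9   0.  117.8] pred 0.0103 meas [('t', 0.0128, 837), ('t', 0.0102, 834), ('t', 0.0137, 835)] x [ 0.0156  0.0402  0.0024 -0.0323] Fz [ 1.  -0.7 -7.9]
alpha plan [0.018 0.015 0.011 0.01  0.012] end [ 0.014  0.027  0.002 -0.032] max|a| 0.018 phi max 0.016
[[[0.081,0.043,0,-0.07,0.133,0.0],[-0.022,-0.011,0,0.019,-0.035,0.0],[-0.038,-0.02,0,0.033,-0.062,0.0],[-0.022,-0.011,0,0.019,-0.035,0.0],[-0.005,-0.003,0,0.005,-0.009,0.0],[0,0,0,0,0,0.0],[0.005,0.003,0,-0.005,0.009,0.0],[0,0,0,0,0,0.0],[0,0,0,0,0,0.0],[0,0,0,0,0,0.0]]]
```

```bash
python3 -m crank '[[[0.081,0.043,0,-0.07,0.133,0],[-0.022,-0.011,0,0.019,-0.035,0],[-0.038,-0.02,0,0.033,-0.062,0],[-0.022,-0.011,0,0.019,-0.035,0],[-0.005,-0.003,0,0.005,-0.009,0],[0,0,0,0,0,0],[0.005,0.003,0,-0.005,0.009,0],[0,0,0,0,0,0],[0,0,0,0,0,0],[0,0,0,0,0,0]]]' >/dev/null; CAMS=top,top,top python3 ctl.py 10 0 0 0 0
python3 - <<'E'
from h import *
a=cv2.imread('pics/top0.png');b=cv2.imread('pics/side0.png')
o=np.zeros((450,800,3),np.uint8)
o[:,:400]=cv2.resize(a[230:330,440:540],(400,400),interpolation=cv2.INTER_CUBIC)[:450] if 0 else cv2.copyMakeBorder(cv2.resize(a[230:330,440:540],(400,400),interpolation=cv2.INTER_CUBIC),0,50,0,0,cv2.BORDER_CONSTANT)
o[:,400:]=cv2.copyMakeBorder(cv2.resize(b[95:195,370:470],(400,400),interpolation=cv2.INTER_CUBIC),0,50,0,0,cv2.BORDER_CONSTANT)
cv2.imwrite('pics/fork.png',o)
yaw=np.radians(-62.06);X=np.array([np.cos(yaw),np.sin(yaw),0]);Y=np.array([-X[1],X[0],0]);S=np.array([.4497,-.2737,.02])
for n,q in {'tipL':(.108,.04,.171),'tipR':(.108,-.04,.171),'kneeL':(.136,.018,.171),'kneeR':(.136,-.018,.171),'postL':(.209,.04,.177),'postR':(.209,-.04,.177),'postbackL':(.237,.04,.177),'postbackR':(.237,-.04,.177),'bfL':(.22,.095,0),'bfR':(.22,-.095,0),'bnL':(-.18,.095,0),'bnR':(-.18,-.095,0)}.items():
    P=S+X*q[0]+Y*q[1]+[0,0,q[2]]
    t=proj(bot.camera_model('top'),P)[0];s=proj(bot.camera_model('side'),P)[0]
    print(n,'top',t.round(1),'crop',((t-[440,230])*4).round(),'side',s.round(1),'crop',((s-[370,95])*4+[400,0]).round())
E
```

```text
t 16.27 pos [ 0.4443 -0.0207  0.2183] rot [179.9  -0.  117.8] pred 0.0137 meas [('t', 0.0322, 828), ('t', 0.0431, 835), ('t', 0.045, 829)] x [ 0.05    0.1101  0.0024 -0.0074] Fz [ 0.3 -0.4 -8.6]
alpha plan [0.058 0.053 0.032 0.018 0.012] end [ 0.011 -0.014  0.001 -0.007] max|a| 0.06 phi max 0.047
[[[0.135,0.071,0,-0.116,0.221,0.0],[0.086,0.045,0,-0.075,0.142,0.0],[-0.092,-0.048,0,0.079,-0.15,0.0],[-0.092,-0.048,0,0.079,-0.15,0.0],[-0.049,-0.026,0,0.042,-0.08,0.0],[-0.011,-0.006,0,0.009,-0.018,0.0],[0.005,0.003,0,-0.005,0.009,0.0],[0.011,0.006,0,-0.009,0.018,0.0],[0.005,0.003,0,-0.005,0.009,0.0],[0.005,0.003,0,-0.005,0.009,0.0]]]
tipL top [466.9 272.5] crop [108. 170.] side [411.5 136.8] crop [566. 167.]
tipR top [486.3 305. ] crop [185. 300.] side [443.3 135.7] crop [693. 163.]
kneeL top [483.2 275.1] crop [173. 180.] side [418.4 130.2] crop [594. 141.]
kneeR top [491.9 289.6] crop [207. 239.] side [432.5 129.8] crop [650. 139.]
postL top [506.7 249.6] crop [267.  78.] side [405.9 113.1] crop [544.  72.]
postR top [526.2 281.7] crop [345. 207.] side [436.1 112.1] crop [664.  68.]
postbackL top [517.3 243.5] crop [309.  54.] side [404.4 107.4] crop [538.  50.]
postbackR top [536.8 275.4] crop [387. 182.] side [434.1 106.5] crop [656.  46.]
bfL top [475.9 242.4] crop [144.  50.] side [381.3 165.2] crop [445. 281.]
bfR top [516.4 309.8] crop [306. 319.] side [446.6 162.8] crop [706. 271.]
bnL top [334.  321.8] crop [-424.  367.] side [399.7 269.9] crop [519. 699.]
bnR top [373.7 393. ] crop [-265.  652.] side [480.2 266.4] crop [841. 686.]
```

View pics/fork.png

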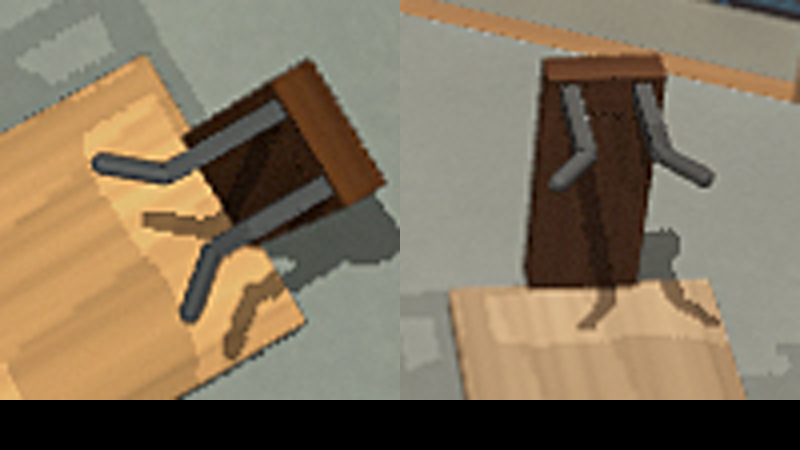

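The fork crop shows the post's near edge and the prongs within 1–2 px of where my seat estimate puts them (top post edge (272,85)–(345,207)). So the seat is at about (0.449, −0.272), yaw −62°. One more hold, then the carry.

```bash
python3 -m crank '[[[0.135,0.071,0,-0.116,0.221,0],[0.086,0.045,0,-0.075,0.142,0],[-0.092,-0.048,0,0.079,-0.15,0],[-0.092,-0.048,0,0.079,-0.15,0],[-0.049,-0.026,0,0.042,-0.08,0],[-0.011,-0.006,0,0.009,-0.018,0],[0.005,0.003,0,-0.005,0.009,0],[0.011,0.006,0,-0.009,0.018,0],[0.005,0.003,0,-0.005,0.009,0],[0.005,0.003,0,-0.005,0.009,0]]]' >/dev/null; CAMS=top,top,top python3 ctl.py 8 0 0 0 0
```

```text
t 17.25 pos [ 0.4443 -0.0206  0.2183] rot [180.   -0.  117.8] pred 0.0106 meas [('t', -0.0008, 845), ('t', -0.0013, 844), ('t', -0.0082, 845)] x [-0.0079 -0.0425  0.0012 -0.0236] Fz [-0.1 -0.2 -8.7]
alpha plan [-0.011 -0.01  -0.007 -0.006] end [-0.007 -0.012 -0.001 -0.024] max|a| 0.011 phi max 0.013
[[[-0.054,-0.028,0,0.047,-0.088,0.0],[0.016,0.009,0,-0.014,0.027,0.0],[0.027,0.014,0,-0.023,0.044,0.0],[0.016,0.009,0,-0.014,0.027,0.0],[0.005,0.003,0,-0.005,0.009,0.0],[0,0,0,0,0,0.0],[0,0,0,0,0,0.0],[0,0,0,0,0,0.0]]]
```

```bash
python3 -m crank '[[[-0.054,-0.028,0,0.047,-0.088,0],[0.016,0.009,0,-0.014,0.027,0],[0.027,0.014,0,-0.023,0.044,0],[0.016,0.009,0,-0.014,0.027,0],[0.005,0.003,0,-0.005,0.009,0],[0,0,0,0,0,0],[0,0,0,0,0,0],[0,0,0,0,0,0]]]' >/dev/null; CAMS=top,top,top python3 ctl.py 10 -0.0225 -0.054 -0.024 0.002
```

```text
t 18.07 pos [ 0.4445 -0.0205  0.2183] rot [-179.9   -0.   117.8] pred -0.0069 meas [('t', 0.0051, 837), ('t', 0.0029, 842), ('t', 0.0026, 838)] x [ 0.0036 -0.0007 -0.0012 -0.0181] Fz [ 0.1 -0.5 -7.9]
alpha plan [ 0.001 -0.007 -0.011 -0.012 -0.012] end [-0.01  -0.016 -0.023 -0.018] max|a| 0.013 phi max 0.035
[[[-0.157,-0.134,-0.029,0.112,-0.212,0.0],[-0.112,-0.209,-0.085,0.028,-0.053,0.001],[-0.098,-0.284,-0.133,-0.023,0.044,0.002],[-0.108,-0.351,-0.167,-0.042,0.08,0.002],[-0.12,-0.389,-0.185,-0.047,0.088,0.003],[-0.12,-0.389,-0.185,-0.047,0.088,0.003],[-0.108,-0.351,-0.167,-0.042,0.08,0.002],[-0.087,-0.279,-0.133,-0.033,0.062,0.002],[-0.069,-0.186,-0.085,-0.009,0.018,0.001],[-0.049,-0.077,-0.029,0.019,-0.035,0.0]]]
```

```bash
sed -i 's|^w=np.sin.*|nt=max(n-3,1);w=np.r_[np.sin(np.pi*(np.arange(nt)+.5)/nt),np.zeros(n-nt)]; w/=w.sum()|' ctl.py
python3 -m crank '[[[-0.157,-0.134,-0.029,0.112,-0.212,0],[-0.112,-0.209,-0.085,0.028,-0.053,0.001],[-0.098,-0.284,-0.133,-0.023,0.044,0.002],[-0.108,-0.351,-0.167,-0.042,0.08,0.002],[-0.12,-0.389,-0.185,-0.047,0.088,0.003],[-0.12,-0.389,-0.185,-0.047,0.088,0.003],[-0.108,-0.351,-0.167,-0.042,0.08,0.002],[-0.087,-0.279,-0.133,-0.033,0.062,0.002],[-0.069,-0.186,-0.085,-0.009,0.018,0.001],[-0.049,-0.077,-0.029,0.019,-0.035,0]]]' >/dev/null; CAMS=top,top python3 ctl.py 7 0 0 0 0
```

```text
t 19.0 pos [ 0.4238 -0.074   0.1937] rot [-178.6   -0.   117.9] pred -0.0103 meas [('t', -0.0342, 839), ('t', -0.0381, 830)] x [-0.0418 -0.1155 -0.0228 -0.0374] Fz [ 0.3  0.3 -8.4]
alpha plan [-0.053 -0.064 -0.044 -0.023] end [-0.023  0.098 -0.006 -0.037] max|a| 0.064 phi max 0.052
[[[-0.135,-0.071,0,0.117,-0.221,0.0],[-0.135,-0.071,0,0.117,-0.221,0.0],[-0.065,-0.034,0,0.056,-0.106,0.0],[0.102,0.054,0,-0.089,0.168,0.0],[0.097,0.051,0,-0.084,0.159,0.0],[0.048,0.026,0,-0.042,0.08,0.0],[0.011,0.006,0,-0.009,0.018,0.0]]]
```

```bash
python3 -m crank '[[[-0.135,-0.071,0,0.117,-0.221,0],[-0.135,-0.071,0,0.117,-0.221,0],[-0.065,-0.034,0,0.056,-0.106,0],[0.102,0.054,0,-0.089,0.168,0],[0.097,0.051,0,-0.084,0.159,0],[0.048,0.026,0,-0.042,0.08,0],[0.011,0.006,0,-0.009,0.018,0]]]' >/dev/null; CAMS=top,top python3 ctl.py 13 -0.018 -0.0414 -0.018 0
```

```text
t 19.68 pos [ 0.4231 -0.0738  0.194 ] rot [-1.795e+02 -1.000e-01  1.179e+02] pred -0.0225 meas [('t', -0.0418, 838), ('t', -0.0423, 840)] x [-0.0405  0.002  -0.006  -0.0622] Fz [ 0.   0.2 -8.7]
alpha plan [-0.043 -0.046 -0.032 -0.019 -0.009 -0.     0.001] end [ 0.001  0.002  0.001 -0.062] max|a| 0.047 phi max 0.054
[[[-0.157,-0.122,-0.022,0.117,-0.221,0.0],[-0.198,-0.218,-0.064,0.117,-0.221,0.0],[-0.067,-0.212,-0.1,-0.028,0.053,0.0],[-0.029,-0.237,-0.125,-0.084,0.159,0.0],[-0.053,-0.274,-0.139,-0.075,0.141,0.0],[-0.08,-0.288,-0.139,-0.052,0.097,0.0],[-0.088,-0.269,-0.125,-0.033,0.062,0.0],[-0.078,-0.218,-0.1,-0.019,0.035,0.0],[-0.059,-0.144,-0.064,-0.005,0.009,0.0],[-0.038,-0.059,-0.022,0.014,-0.027,0.0],[-0.038,-0.02,0,0.033,-0.062,0.0],[-0.032,-0.017,0,0.028,-0.053,0.0],[-0.016,-0.009,0,0.014,-0.027,0.0]]]
```

```bash
python3 -m crank '[[[-0.157,-0.122,-0.022,0.117,-0.221,0],[-0.198,-0.218,-0.064,0.117,-0.221,0],[-0.067,-0.212,-0.1,-0.028,0.053,0],[-0.029,-0.237,-0.125,-0.084,0.159,0],[-0.053,-0.274,-0.139,-0.075,0.141,0],[-0.08,-0.288,-0.139,-0.052,0.097,0],[-0.088,-0.269,-0.125,-0.033,0.062,0],[-0.078,-0.218,-0.1,-0.019,0.035,0],[-0.059,-0.144,-0.064,-0.005,0.009,0],[-0.038,-0.059,-0.022,0.014,-0.027,0],[-0.038,-0.02,0,0.033,-0.062,0],[-0.032,-0.017,0,0.028,-0.053,0],[-0.016,-0.009,0,0.014,-0.027,0]]]' >/dev/null; CAMS=top,top python3 ctl.py 13 -0.0163 -0.0414 -0.018 0
```

```text
t 20.87 pos [ 0.4036 -0.116   0.1766] rot [179.9   0.  117.9] pred 0.0015 meas [('t', -0.0587, 726), ('t', -0.0649, 709)] x [-0.0715 -0.1403  0.0012 -0.0914] Fz [ 0.2 -0.4 -8.4]
alpha plan [-0.086 -0.105 -0.082 -0.047 -0.025 -0.011 -0.009] end [-0.009 -0.003 -0.    -0.091] max|a| 0.105 phi max 0.09
[[[-0.155,-0.122,-0.022,0.117,-0.221,0.0],[-0.192,-0.218,-0.064,0.117,-0.221,0.0],[-0.219,-0.297,-0.1,0.112,-0.212,0.0],[0.021,-0.217,-0.125,-0.117,0.221,0.0],[0.009,-0.249,-0.139,-0.117,0.221,0.0],[0.009,-0.249,-0.139,-0.117,0.221,0.0],[-0.017,-0.237,-0.125,-0.084,0.159,0.0],[-0.063,-0.215,-0.1,-0.023,0.044,0.0],[-0.063,-0.15,-0.064,0.005,-0.009,0.0],[-0.047,-0.065,-0.022,0.023,-0.044,0.0],[-0.043,-0.023,0,0.037,-0.071,0.0],[-0.032,-0.017,0,0.028,-0.053,0.0],[-0.016,-0.009,0,0.014,-0.027,0.0]]]
```

Brass pixels fell from 838 to 726, so the arm is partly hiding the candelabrum and biasing the centroid. I'll check with a measurement of the cup ends.

```bash
cat > ends.py <<'E'
from meas import *
def ends(im,o,h=.187):
    R,p=tray(o); m=bot.camera_model('top'); hs=cv2.cvtColor(im,cv2.COLOR_RGB2HSV)
    H=p+R@np.array([.16,0,.022-.1235]);yaw=np.arctan2(R[1,0],R[0,0]);xv=np.array([np.cos(yaw),np.sin(yaw),0]);yv=np.array([-xv[1],xv[0],0])
    b=cv2.inRange(hs,(13,165,50),(28,255,255));ys,xs=np.nonzero(b)
    Q=onz(m,np.c_[xs,ys],H[2]+h)-H;X=Q@xv;Y=Q@yv
    g=(abs(X)<.045)&(abs(Y)<.22);X,Y=X[g],Y[g]
    hi=Y[Y>np.percentile(Y,99)].mean() if 0 else np.percentile(Y,99.3); lo=np.percentile(Y,.7)
    cp=(Y>hi-.03); cm=(Y<lo+.03)   # end cups
    return len(Y),round(lo,4),round(hi,4),Y[cm].mean().round(4),Y[cp].mean().round(4),cm.sum(),cp.sum(),X[cm].mean().round(3),X[cp].mean().round(3)
E
python3 - <<'E'
from ends import *
t=cv2.imread('pics/t4.png')[:,:,::-1].copy()
o=bot.get_obs();o2=dict(o);o2['ee_pos']=np.array([.4444,-.0204,.2183]);o2['tcp_rot']=np.array([180,0,117.8])
print('ref a~-.052:',ends(t,o2))
for i in range(2):
    o=bot.get_obs();im=bot.camera('top');print(o['time'],ends(im,o))
cv2.imwrite('pics/c5.png',im[150:450,250:650,::-1])
E
```

```text
ref a~-.052: (859, np.float64(-0.1005), np.float64(0.1322), np.float64(-0.0887), np.float64(0.1153), np.int64(107), np.int64(107), np.float64(0.008), np.float64(0.007))
20.8667 (720, np.float64(-0.1012), np.float64(0.1329), np.float64(-0.087), np.float64(0.1161), np.int64(103), np.int64(98), np.float64(0.01), np.float64(0.007))
20.9167 (719, np.float64(-0.0998), np.float64(0.1339), np.float64(-0.0861), np.float64(0.1171), np.int64(100), np.int64(95), np.float64(0.009), np.float64(0.007))
```

View pics/c5.png

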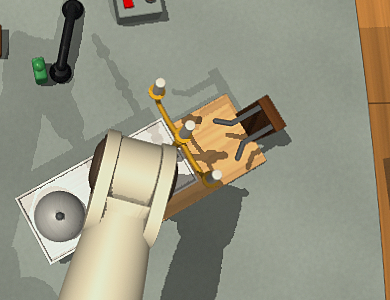

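The top view shows both end cups clear, at about (157,92) and (211,178), while the wrist hides part of the stem. The cup-based lean is about −0.065, so it needs recentring. Switching the sensor to the two cups.

```bash
cat >> meas.py <<'E'
_lean=lean
def lean(name,o,G,im=None):
    from ends import ends
    e=ends(bot.camera('top'),o)
    ok=e[5]>60 and e[6]>60
    a=-(e[3]+e[4])/2/.187+.029
    return (a if ok else np.nan), (int(e[5]),int(e[6]),float(e[3]),float(e[4]))
E
python3 - <<'E'
import json,numpy as np
json.dump(dict(x=[-.070,-.12,.0012,-.05],P=np.diag([6e-5,1.5e-3,1e-10,.002]).tolist(),rate=[],imp=[0]),open('st.json','w'))
E
CAMS=top python3 ctl.py 7 0 0 0 0
```

```text
t 21.02 pos [ 0.4037 -0.116   0.1765] rot [179.9   0.  117.9] pred -0.07 meas [('t', -0.0735, (102, 98, -0.0841, 0.1187))] x [-0.0791 -0.1316  0.0012 -0.05  ] Fz [-0.4 -0.4 -8.8]
alpha plan [-0.089 -0.085 -0.053 -0.029] end [-0.029  0.104 -0.007 -0.05 ] max|a| 0.092 phi max 0.061
[[[-0.135,-0.071,0,0.117,-0.221,0.0],[-0.135,-0.071,0,0.117,-0.221,0.0],[0.059,0.031,0,-0.051,0.097,0.0],[0.135,0.071,0,-0.117,0.221,0.0],[0.086,0.046,0,-0.075,0.141,0.0],[0.027,0.014,0,-0.023,0.044,0.0],[0,0,0,0,0,0.0]]]
```

```bash
python3 -m crank '[[[-0.135,-0.071,0,0.117,-0.221,0],[-0.135,-0.071,0,0.117,-0.221,0],[0.059,0.031,0,-0.051,0.097,0],[0.135,0.071,0,-0.117,0.221,0],[0.086,0.046,0,-0.075,0.141,0],[0.027,0.014,0,-0.023,0.044,0],[0,0,0,0,0,0]]]' >/dev/null; CAMS=top,top python3 ctl.py 7 0 0 0 0
```

```text
t 21.7 pos [ 0.405  -0.1152  0.176 ] rot [-179.5   -0.   117.9] pred -0.0287 meas [('t', -0.0473, (100, 98, -0.0888, 0.1136)), ('t', -0.046, (102, 101, -0.089, 0.1133))] x [-0.0443  0.0088 -0.0072 -0.0604] Fz [-0.2 -0.1 -8. ]
alpha plan [-0.043 -0.032 -0.019 -0.013] end [-0.013  0.017 -0.002 -0.06 ] max|a| 0.043 phi max 0.023
[[[-0.135,-0.071,0,0.117,-0.221,0.0],[0.011,0.006,0,-0.009,0.018,0.0],[0.054,0.029,0,-0.047,0.088,0.0],[0.038,0.02,0,-0.033,0.062,0.0],[0.016,0.009,0,-0.014,0.027,0.0],[0,0,0,0,0,0.0],[-0.005,-0.003,0,0.005,-0.009,0.0]]]
```

```bash
python3 -m crank '[[[-0.135,-0.071,0,0.117,-0.221,0],[0.011,0.006,0,-0.009,0.018,0],[0.054,0.029,0,-0.047,0.088,0],[0.038,0.02,0,-0.033,0.062,0],[0.016,0.009,0,-0.014,0.027,0],[0,0,0,0,0,0],[-0.005,-0.003,0,0.005,-0.009,0]]]' >/dev/null; CAMS=top,top python3 ctl.py 12 -0.0165 -0.041 -0.018 0
```

```text
t 22.38 pos [ 0.4043 -0.1156  0.1762] rot [-179.8   -0.   117.9] pred -0.0131 meas [('t', -0.0446, (102, 98, -0.0898, 0.1136)), ('t', -0.0508, (99, 99, -0.0883, 0.1144))] x [-0.054  -0.1003 -0.0024 -0.1058] Fz [-0.2 -0.2 -8.9]
alpha plan [-0.066 -0.086 -0.07  -0.041 -0.02  -0.013] end [-0.014 -0.018 -0.    -0.106] max|a| 0.086 phi max 0.083
[[[-0.159,-0.133,-0.027,0.117,-0.221,0.0],[-0.206,-0.249,-0.078,0.117,-0.221,0.0],[-0.223,-0.333,-0.12,0.098,-0.186,0.0],[0,-0.263,-0.147,-0.117,0.221,0.0],[-0.009,-0.285,-0.156,-0.117,0.221,0.0],[0,-0.263,-0.147,-0.117,0.221,0.0],[-0.018,-0.224,-0.12,-0.08,0.15,0.0],[-0.05,-0.167,-0.078,-0.019,0.035,0.0],[-0.052,-0.076,-0.027,0.023,-0.044,0.0],[-0.054,-0.029,0,0.047,-0.088,0.0],[-0.043,-0.023,0,0.037,-0.071,0.0],[-0.022,-0.011,0,0.019,-0.035,0.0]]]
```

```bash
cat > undo.py <<'E'
import json
s=json.load(open('st.json'));s['rate']=[];s['imp']=[0];json.dump(s,open('st.json','w'))
E
python3 undo.py; CAMS=top python3 ctl.py 6 0 0 0 0
```

```text
t 22.43 pos [ 0.4041 -0.1157  0.1762] rot [-179.8   -0.   117.9] pred -0.054 meas [('t', -0.0564, (107, 101, -0.088, 0.1162))] x [-0.0609 -0.1238 -0.0024 -0.1102] Fz [ 0.3 -0.2 -8.2]
alpha plan [-0.071 -0.068 -0.042] end [-0.031  0.123 -0.004 -0.11 ] max|a| 0.075 phi max 0.058
[[[-0.135,-0.071,0,0.117,-0.221,0.0],[-0.135,-0.071,0,0.117,-0.221,0.0],[0.07,0.037,0,-0.061,0.115,0.0],[0.113,0.06,0,-0.098,0.186,0.0],[0.07,0.037,0,-0.061,0.115,0.0],[0.022,0.011,0,-0.019,0.035,0.0]]]
```

```bash
python3 -m crank '[[[-0.135,-0.071,0,0.117,-0.221,0],[-0.135,-0.071,0,0.117,-0.221,0],[0.07,0.037,0,-0.061,0.115,0],[0.113,0.06,0,-0.098,0.186,0],[0.07,0.037,0,-0.061,0.115,0],[0.022,0.011,0,-0.019,0.035,0]]]' >/dev/null; CAMS=top,top python3 ctl.py 7 0 0 0 0
```

```text
t 23.03 pos [ 0.4049 -0.1154  0.1761] rot [-179.6   -0.   117.9] pred -0.0305 meas [('t', -0.0195, (99, 95, -0.0944, 0.1088)), ('t', -0.0128, (102, 94, -0.0958, 0.1077))] x [-0.0065  0.1175 -0.0036 -0.0943] Fz [ 0.2 -0.3 -8.3]
alpha plan [ 0.001  0.005  0.002 -0.   ] end [-0.    -0.009  0.004 -0.094] max|a| 0.005 phi max 0.018
[[[0.065,0.034,0,-0.056,0.106,0.0],[-0.027,-0.014,0,0.023,-0.044,0.0],[-0.038,-0.02,0,0.033,-0.062,0.0],[-0.022,-0.011,0,0.019,-0.035,0.0],[-0.011,-0.006,0,0.009,-0.018,0.0],[0,0,0,0,0,0.0],[0,0,0,0,0,0.0]]]
```

Recovered. Hold once more, then travel.

```bash
python3 -m crank '[[[0.065,0.034,0,-0.056,0.106,0],[-0.027,-0.014,0,0.023,-0.044,0],[-0.038,-0.02,0,0.033,-0.062,0],[-0.022,-0.011,0,0.019,-0.035,0],[-0.011,-0.006,0,0.009,-0.018,0],[0,0,0,0,0,0],[0,0,0,0,0,0]]]' >/dev/null; CAMS=top,top python3 ctl.py 11 -0.0165 -0.041 -0.018 0
```

```text
t 23.72 pos [ 0.4034 -0.1162  0.1765] rot [179.8   0.  117.9] pred -0.0002 meas [('t', -0.0294, (99, 92, -0.0927, 0.1108)), ('t', -0.031, (102, 96, -0.0922, 0.1109))] x [-0.0359 -0.0838  0.0036 -0.1271] Fz [ 0.1 -0.1 -9.2]
alpha plan [-0.047 -0.065 -0.053 -0.03  -0.011 -0.007] end [-0.007  0.002  0.001 -0.127] max|a| 0.065 phi max 0.07
[[[-0.166,-0.149,-0.034,0.117,-0.221,0.0],[-0.224,-0.293,-0.098,0.117,-0.221,0.0],[-0.161,-0.347,-0.146,0.023,-0.044,0.0],[-0.023,-0.321,-0.172,-0.117,0.221,0.0],[-0.023,-0.321,-0.172,-0.117,0.221,0.0],[0.001,-0.261,-0.146,-0.117,0.221,0.0],[-0.036,-0.194,-0.098,-0.047,0.088,0.0],[-0.048,-0.087,-0.034,0.014,-0.027,0.0],[-0.054,-0.028,0,0.047,-0.088,0.0],[-0.054,-0.028,0,0.047,-0.088,0.0],[-0.027,-0.014,0,0.023,-0.044,0.0]]]
```

```bash
python3 -m crank '[[[-0.166,-0.149,-0.034,0.117,-0.221,0],[-0.224,-0.293,-0.098,0.117,-0.221,0],[-0.161,-0.347,-0.146,0.023,-0.044,0],[-0.023,-0.321,-0.172,-0.117,0.221,0],[-0.023,-0.321,-0.172,-0.117,0.221,0],[0.001,-0.261,-0.146,-0.117,0.221,0],[-0.036,-0.194,-0.098,-0.047,0.088,0],[-0.048,-0.087,-0.034,0.014,-0.027,0],[-0.054,-0.028,0,0.047,-0.088,0],[-0.054,-0.028,0,0.047,-0.088,0],[-0.027,-0.014,0,0.023,-0.044,0]]]' >/dev/null; CAMS=top,top python3 ctl.py 7 0 0 0 0
```

```text
t 24.73 pos [ 0.387  -0.1569  0.1585] rot [179.9  -0.  117.9] pred -0.0073 meas [('t', 0.0604, (105, 95, -0.1092, 0.0937)), ('t', 0.0695, (101, 101, -0.1108, 0.0919))] x [ 0.0765  0.1614  0.0012 -0.0849] Fz [ 0.3  0.4 -8.1]
alpha plan [0.089 0.088 0.056 0.031] end [ 0.031 -0.103  0.012 -0.085] max|a| 0.094 phi max 0.059
[[[0.135,0.071,0,-0.117,0.221,0.0],[0.135,0.071,0,-0.117,0.221,0.0],[-0.048,-0.026,0,0.042,-0.08,0.0],[-0.135,-0.071,0,0.117,-0.221,0.0],[-0.097,-0.051,0,0.084,-0.159,0.0],[-0.038,-0.02,0,0.033,-0.062,0.0],[0,0,0,0,0,0.0]]]
```

```bash
python3 -m crank '[[[0.135,0.071,0,-0.117,0.221,0],[0.135,0.071,0,-0.117,0.221,0],[-0.048,-0.026,0,0.042,-0.08,0],[-0.135,-0.071,0,0.117,-0.221,0],[-0.097,-0.051,0,0.084,-0.159,0],[-0.038,-0.02,0,0.033,-0.062,0],[0,0,0,0,0,0]]]' >/dev/null; CAMS=top,top python3 ctl.py 6 0 0 0 0
```

```text
t 25.42 pos [ 0.3855 -0.1579  0.1586] rot [179.2   0.  117.8] pred 0.0314 meas [('t', -0.0043, (100, 98, -0.0975, 0.1062)), ('t', -0.0109, (102, 93, -0.0957, 0.1069))] x [-0.0197 -0.1511  0.012  -0.1254] Fz [-0.4 -0.5 -9.2]
alpha plan [-0.029 -0.027 -0.014] end [-0.01   0.048 -0.    -0.125] max|a| 0.031 phi max 0.042
[[[-0.135,-0.071,0,0.117,-0.221,0.0],[0.032,0.017,0,-0.028,0.053,0.0],[0.081,0.043,0,-0.07,0.133,0.0],[0.054,0.028,0,-0.047,0.088,0.0],[0.022,0.011,0,-0.019,0.035,0.0],[0,0,0,0,0,0.0]]]
```

```bash
python3 -m crank '[[[-0.135,-0.071,0,0.117,-0.221,0],[0.032,0.017,0,-0.028,0.053,0],[0.081,0.043,0,-0.07,0.133,0],[0.054,0.028,0,-0.047,0.088,0],[0.022,0.011,0,-0.019,0.035,0],[0,0,0,0,0,0]]]' >/dev/null; CAMS=top,top python3 ctl.py 13 0.061 -0.1145 -0.002 0
```

```text
t 26.02 pos [ 0.3878 -0.1566  0.1581] rot [-179.9   -0.   117.9] pred -0.0097 meas [('t', 0.03, (100, 98, -0.1036, 0.0995)), ('t', 0.0348, (105, 103, -0.1046, 0.0987))] x [ 0.0428  0.1464 -0.     -0.0686] Fz [ 0.1 -0.6 -9. ]
alpha plan [0.053 0.051 0.031 0.017 0.011 0.007 0.005] end [ 0.005 -0.008  0.002 -0.069] max|a| 0.057 phi max 0.047
[[[0.209,-0.069,-0.002,-0.117,0.221,0.0],[0.292,-0.367,-0.007,-0.066,0.124,0.0],[0.241,-0.685,-0.011,0.084,-0.159,0.0],[0.334,-0.846,-0.014,0.08,-0.15,0.0],[0.423,-0.91,-0.015,0.042,-0.08,0.0],[0.46,-0.89,-0.015,0.009,-0.018,0.0],[0.431,-0.795,-0.014,-0.005,0.009,0.0],[0.348,-0.628,-0.011,-0.009,0.018,0.0],[0.222,-0.404,-0.007,-0.005,0.009,0.0],[0.08,-0.137,-0.002,-0.005,0.009,0.0],[0,0,0,0,0,0.0],[0,0,0,0,0,0.0],[0,0,0,0,0,0.0]]]
```

```bash
python3 -m crank '[[[0.209,-0.069,-0.002,-0.117,0.221,0],[0.292,-0.367,-0.007,-0.066,0.124,0],[0.241,-0.685,-0.011,0.084,-0.159,0],[0.334,-0.846,-0.014,0.08,-0.15,0],[0.423,-0.91,-0.015,0.042,-0.08,0],[0.46,-0.89,-0.015,0.009,-0.018,0],[0.431,-0.795,-0.014,-0.005,0.009,0],[0.348,-0.628,-0.011,-0.009,0.018,0],[0.222,-0.404,-0.007,-0.005,0.009,0],[0.08,-0.137,-0.002,-0.005,0.009,0],[0,0,0,0,0,0],[0,0,0,0,0,0],[0,0,0,0,0,0]]]' >/dev/null; CAMS=top,top python3 ctl.py 0 0 0 0 0
python3 - <<'E'
from h import *
t=bot.camera('top');s=bot.camera('side')
cv2.imwrite('pics/v6.png',np.hstack([t[150:450,250:640],s[50:350,240:640]])[:,:,::-1])
E
```

```text
t 27.2 pos [ 0.4478 -0.2708  0.1564] rot [179.9  -0.  117.9] pred 0.0054 meas [('t', -0.0569, (97, 94, -0.0872, 0.1156)), ('t', -0.0535, (93, 94, -0.0882, 0.1153))] x [-0.0639 -0.1272  0.0024 -0.0848] Fz [ 0.   0.3 -9.3]
```

View pics/v6.png

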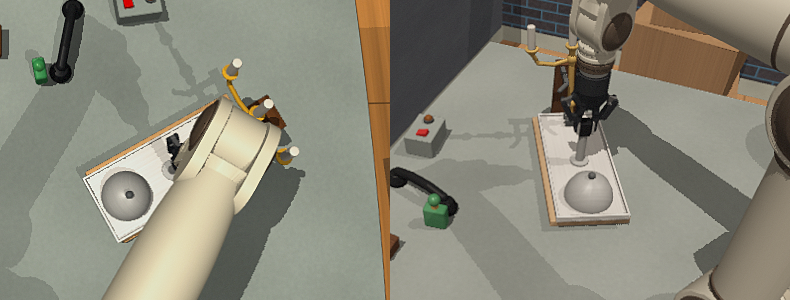

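Left (top): the stem is at the fork by the post, about (265,105), and leans steadily at −0.055. Right (side): the tray sits squarely over the board. Lowering gently.

```bash
python3 -m crank '[[[0,0,-0.06,-0.009,0.018,0],[0,0,-0.06,0,0,0],[0,0,-0.06,0,0,0],[0,0,-0.06,0,0,0],[0,0,-0.06,0,0,0],[0,0,-0.06,0,0,0],[0,0,-0.06,0,0,0],[0,0,-0.04,0,0,0],[0,0,-0.04,0,0,0],[0,0,0,0,0,0],[0,0,0,0,0,0]]]'; python3 -m crank '[[[0,0,-0.02,0,0,0],[0,0,-0.02,0,0,0],[0,0,-0.02,0,0,0],[0,0,-0.02,0,0,0],[0,0,-0.02,0,0,0],[0,0,0,0,0,0]]]'
CAMS=top python3 ctl.py 0 0 0 0 0
```

```text
time: 28.22
ee_pos: [0.4481, -0.2715, 0.1464]
tcp_rot: [-180.0, 0.0, 117.9]
wrist_force: [-0.2, 0.3, -8.4]
opening: 0.0263
grasp_force: 100.6
time: 28.72
ee_pos: [0.4481, -0.2715, 0.145]
tcp_rot: [-180.0, 0.0, 117.9]
wrist_force: [-2.4, 2.0, -1.2]
opening: 0.0268
grasp_force: 101.6
t 28.77 pos [ 0.4481 -0.2715  0.145 ] rot [-180.     0.   117.9] pred 0.0054 meas [('t', -0.054, (90, 90, -0.0882, 0.1155))] x [-0.0603 -0.1334  0.0024 -0.0979] Fz [-2.4  2.  -1.2]
```

```bash
python3 -m crank '[[[0,0,-0.02,0,0,0],[0,0,0,0,0,0],[0,0,0,0,0,0]]]'; python3 -m crank '[[[0,0,0,0,0,0],[0,0,0,0,0,0],[0,0,0,0,0,0],[0,0,0,0,0,0],[0,0,0,0,0,0],[0,0,0,0,0,0],[0,0,0.1,0,0,0],[0,0,0.2,0,0,0],[0,0,0.3,0,0,0],[0,0,0.4,0,0,0],[0,0,0.4,0,0,0],[0,0,0.4,0,0,0],[0,0,0.4,0,0,0],[0,0,0.4,0,0,0],[0,0,0.3,0,0,0],[0,0,0.1,0,0,0],[0,0,0,0,0,0],[0,0,0,0,0,0]]]' 1
python3 - <<'E'
from h import *
o=bot.get_obs();print(o['time'],o['ee_pos'],o['wrist_force'])
t=bot.camera('top');s=bot.camera('side')
cv2.imwrite('pics/v7.png',np.hstack([t[150:450,250:640],s[50:350,240:640]])[:,:,::-1])
E
```

```text
time: 29.02
ee_pos: [0.4482, -0.2716, 0.145]
tcp_rot: [180.0, 0.1, 117.9]
wrist_force: [-4.2, 3.0, 5.2]
opening: 0.0268
grasp_force: 102.5
time: 30.52
ee_pos: [0.4481, -0.2715, 0.2038]
tcp_rot: [-180.0, -0.0, 117.9]
wrist_force: [-0.7, 0.7, -0.8]
opening: 0.0855
grasp_force: 0.0
30.5167 [ 0.44808956 -0.27148599  0.20375731] [-0.69346725  0.73963117 -0.75056729]
```

View pics/v7.png

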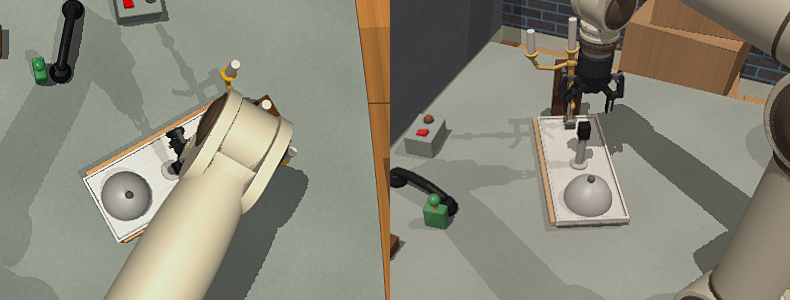

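Released. Left: the candelabrum still stands at the post. Right: the tray lies on the board and the knob at (582,130) is free. Backing off for an unobstructed numeric check.

```bash
python3 -m crank '[[[-0.1,0.2,0.6,0,0,0],[-0.1,0.2,0.9,0,0,0],[-0.1,0.4,0.9,0,0,0],[-0.1,0.6,0.9,0,0,0],[-0.1,0.8,0.9,0,0,0],[-0.1,0.8,0.9,0,0,0],[-0.1,0.8,0.9,0,0,0],[-0.1,0.8,0.7,0,0,0],[-0.1,0.8,0.5,0,0,0],[-0.1,0.8,0.2,0,0,0],[-0.1,0.8,0,0,0,0],[-0.1,0.8,0,0,0,0],[-0.1,0.8,0,0,0,0],[-0.1,0.4,0,0,0,0],[-0.1,0.2,0,0,0,0],[0,0,0,0,0,0]]]'
python3 - <<'E'
from ends import *
t=bot.camera('top');s=bot.camera('side');m=bot.camera_model('top');ms=bot.camera_model('side')
o=dict(ee_pos=np.array([.4482,-.2715,.1435]),tcp_rot=np.array([180,0,117.9]))
print('ends',ends(t,o))
S=np.array([.4487,-.2717]);y=np.radians(-62.06);X=np.array([np.cos(y),np.sin(y)]);Y=np.array([-X[1],X[0]])
for nm,mm,im in(('top',m,t),('side',ms,s)):
    hs=cv2.cvtColor(im,cv2.COLOR_RGB2HSV)
    for lab,mask,z in(('tray',cv2.inRange(hs,(0,0,150),(180,45,255)),.038),('board+tray',cv2.inRange(hs,(8,60,90),(22,190,255)),.02)):
        r=np.zeros_like(mask);q=[np.r_[S+a*X+b*Y,.03] for a in(-.23,.19) for b in(-.11,.11)]
        cv2.fillConvexPoly(r,cv2.convexHull(proj(mm,q).astype(np.int32)),255);mask&=r
        P=onz(mm,np.argwhere(mask)[:,::-1],z)[:,:2]-S; a,b=P@X,P@Y; g=(a>-.17)&(a<.03)
        print(nm,lab,len(a),'y',np.percentile(b[g],[.5,2,50,98,99.5]).round(4),'x',np.percentile(a,[.3,2,98]).round(4))
    k=cv2.inRange(hs,(0,0,0),(180,255,60));c=proj(mm,[np.r_[S,.16]])[0].astype(int);kk=np.zeros_like(k);kk[c[1]-20:c[1]+20,c[0]-20:c[0]+20]=k[c[1]-20:c[1]+20,c[0]-20:c[0]+20]
    if kk.any():
        M=cv2.moments(big(kk));cc=(M['m10']/M['m00'],M['m01']/M['m00']);d=onz(mm,[cc],.14)[0,:2]-S;print('knob',cc,M['m00'],d@X,d@Y)
# drift of other objects
t0=cv2.imread('pics/top0.png')[:,:,::-1]
for b in((180,130,260,210),(280,145,340,240)): print('diff',np.abs(t[b[1]:b[3],b[0]:b[2]].astype(int)-t0[b[1]:b[3],b[0]:b[2]]).mean())
E
```

```text
time: 31.95
ee_pos: [0.4177, -0.087, 0.3525]
tcp_rot: [180.0, 0.0, 117.9]
wrist_force: [1.2, 0.4, -0.8]
opening: 0.0855
grasp_force: 0.0
ends (913, np.float64(-0.1024), np.float64(0.132), np.float64(-0.0872), np.float64(0.1151), np.int64(106), np.int64(96), np.float64(0.015), np.float64(0.011))
top tray 5400 y [-0.1071 -0.1036  0.0548  0.1106  0.1121] x [-0.2316 -0.2272  0.1804]
top board+tray 717 y [-0.1089 -0.1033 -0.09    0.0971  0.1097] x [-0.2249 -0.2074  0.1885]
knob (429.2286995515695, 313.90881913303434) 223.0 0.004473877953543912 0.002694884880221906
side tray 5511 y [-0.1062 -0.103   0.0107  0.0827  0.1113] x [-0.2354 -0.2327  0.1703]
side board+tray 755 y [-0.0942 -0.0939  0.0885  0.0969  0.0972] x [-0.1955 -0.1939  0.2019]
knob (433.6542222222222, 180.392) 187.5 -0.0016175967117958005 -0.0016802908413431194
diff 7.031614583333333
diff 4.077076023391813
```

The knob is within about 5 mm of its place, the lean is steady at about −0.05 rad, and the arm is clear.

```bash
python3 -c "
from workcell import bot
print(bot.job_done())"
```

```text
the job is handed in; nothing more can be done
None
```

I handed the job in at about 32 s of the allowed 72 (no verdict was returned): I balanced the candelabrum off its stop for about 7 s, kept it upright into the fork, and set down and released the tray within about 5 mm of its place, leaning about 0.05 rad; before that I turned the tray and moved it to the balancing spot with the candelabrum still down, to get a clear camera view.

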